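# Pin the handwheel of the jar carousel

## Task

The deck of this honey stall's revolving jar stand is held down by the handwheel on its threaded column, and the wheel must be locked so that customers cannot spin it loose. Wind the handwheel down the column, clockwise, until it is just short of the brass washer and the cross hole in its hub lines up with the hole in the column, then take the red-handled lock pin from its cradle and push it straight through both until its shoulder meets the hub. Leave the pin in place, and leave the jars and everything else standing where they are.

Things in the scene. Friction and masses are not known exactly. Their poses are not given: they have to be found in the camera images.
- stand: revolving jar stand, fixed on the table, origin on the table under its column, z up the column, x along the column's cross hole. Dark base; round plywood deck 320 mm across, top 42 mm above the table (it can revolve, stiffly); grey boss; brass washer 60 mm across, top 81 mm above the table; then the handwheel on the threaded column (26 mm thick, top end 162 mm above the table)
- column_hole (a point): centre of the round 11 mm cross hole drilled level through the stand's fixed column, 130 mm above the table, 32 mm below the column's top end; hidden inside the wheel's hub. Own x axis: along the hole; a red line painted across the column's top end runs the same way. z: up the column, the axis on which the handwheel turns
- wheel (a joint): the handwheel's turn, rad: 0 when its hub's cross hole lines up with the column's. Grows counterclockwise seen from above, which raises the wheel 8 mm a turn; clockwise winds it down. Starts 1.25 to 2.2 turns up. The pin passes within about 0.1 rad of 0, not half a turn up (hole 4 mm high). Stop, bearing on the washer, at -0.30. Stays where it is left; turning takes about 0.1 N m
- hub_hole (a point): centre of the 12 mm cross hole through the handwheel's hub, on the wheel's axis; moves with the wheel; own x along that hole (a red mark on the hub's top edge over each mouth), z up. Grey hub 40 mm across at the hole, its top 12 mm above and its underside 49 mm below this point; black rim 150 mm across, its top 30 mm below; three spokes
- handle_grip (a point): middle of the black upright handle on the handwheel's rim, 22 mm thick, 44 mm tall; 65 mm from the wheel's axis, in the direction of hub_hole's +y (square to the hub's hole), 6 mm below hub_hole. It revolves freely in the wheel: held without turning the gripper it can be led round like a crank
- board: small plywood board, 150 x 90 x 9 mm, fixed on the table, origin under its centre, x along the pin towards its tip. Two aluminium forks cradle the lock pin level, its axis 45 mm above the table and pin_mid over the board's centre; they stand 22 to 28 mm either side of the centre, the rear one under the first 8 mm of the red handle. The pin lifts straight out
- pin_grip (a point): on the axis of the lock pin's red round handle (18 mm thick, 46 mm long), 25 mm behind the shoulder where handle meets shank and 21 mm from the handle's outer end. Own x axis: along the pin towards its tip
- pin_mid (a point): point on the lock pin's axis, 45 mm ahead of pin_grip and 20 mm ahead of the shoulder: it lies in the centre of the column's hole when the pin is home, its shoulder against the hub. x along the pin towards the tip, which is 32 mm ahead. Steel shank 8 mm thick, 52 mm long, the last 8 mm tapered. May enter from either side. About 60 g
- jar0_mid (a point): middle of a sample jar standing on the deck's edge: honey-coloured, black lid, 42 mm across, 50 mm tall; leave alone
- jar1_mid (a point): middle of a sample jar standing on the deck's edge: honey-coloured, black lid, 42 mm across, 50 mm tall; leave alone
- jar2_mid (a point): middle of a sample jar standing on the deck's edge: honey-coloured, black lid, 42 mm across, 50 mm tall; leave alone
- jar3_mid (a point): middle of a sample jar standing on the deck's edge: honey-coloured, black lid, 42 mm across, 50 mm tall; leave alone
- honey_jar_mid (a point): middle of a large honey jar with a gold lid, 80 mm across, 110 mm tall; leave alone
- gift_carton_mid (a point): middle of the body of a blue gift carton with a carrying handle on top, 90 x 90 mm, 155 mm tall; leave alone
- tape_mid (a point): middle of a roll of brown packing tape lying flat, 90 mm across, 24 mm high; leave alone
- dipper_mid (a point): point on the stem of a wooden honey dipper lying on the table, about 195 mm long, 28 mm thick at the head; leave alone
Not all that is in view belongs to the job. Of the things that look like the part that bears pin_grip, the smallest one is meant.

How it is judged:
On the way, in this order (a step that is already met when the one before it is completed fails the run):
1. the handwheel is wound down with its cross hole about in line with the column's (value of joint wheel between -0.25 and 0.25 rad), for 0.2 s.
2. the lock pin is pushed through hub and column, up to its shoulder (all of step 1 and distance between pin_mid and column_hole below 0.005 m and angle between the x axis of pin_mid and the x axis of column_hole, either way round below 0.16 rad), for 0.3 s.
At the end, for the whole second after the job is handed in: The pin's mid point is within 5 mm of the centre of the column's cross hole, the pin in line with the hole within 0.16 rad (9 degrees), the handwheel within 0.25 rad of lined up, the pin let go, and the jars and other things still standing or lying as they were (tilted less than 0.3 rad) (all of step 2 and angle between each of jar0_mid, jar1_mid, jar2_mid, jar3_mid, honey_jar_mid, gift_carton_mid, tape_mid, dipper_mid's own z axis and vertical below 0.3 rad); the robot touches nothing.
It fails at once if a jar or another bystander is knocked over or shifted more than 40 mm (distance of any of jar0_mid, jar1_mid, jar2_mid, jar3_mid, honey_jar_mid, gift_carton_mid, tape_mid, dipper_mid from where it was at the start of the episode above 0.04 m or angle between any of jar0_mid, jar1_mid, jar2_mid, jar3_mid, honey_jar_mid, gift_carton_mid, tape_mid, dipper_mid's own z axis and vertical above 0.5 rad).
It also fails if it takes over 69 s, if anything falls off the work surface, if the arm or the gripper's body presses on something with over 40 N, if the wrist force passes 120 N, or if a joint passes its speed limit or range.

## Robot

A 7-joint arm with a two-finger parallel gripper is mounted at the origin on the work surface. World frame = base frame: x ahead of the robot, y to its left, z up, the work surface at z = 0. Lengths are in m, angles in rad, forces in N, time in s.
With the tool pointing down it reaches from about 0.425 to 1.025 m from the base axis. Payload 9.4 kg.
Tool frame: the origin (TCP) lies midway between the tips of the shut fingers; the grasp point (between the pads) lies 19 mm behind it (bot.hold_point_z is the distance from the TCP to the grasp point, in m); z points along the fingers, y is the line along which they close (so a half turn about z gives the same grasp; the last joint's range is limited). The gripper opens to 93 mm and grips with 3 to 60 N. Pads are 15 mm wide; open, the fingers measure 128 mm over their backs; the gripper's body (75 mm by 188 mm) begins 65 mm behind the grasp point.
Start: joints at [-1.399, 0.599, -0.003, 1.599, 0.002, 0.943, -0.08], TCP at [0.179, 0.703, 0.219] pointing down, gripper open.
Joint ranges: [-2.57, 2.57], [-0.35, 1.97], [-1.29, 1.29], [0.11, 2.56], [-1.05, 4.19], [0.11, 1.86], [-2.63, 2.63]. Speed limits (rad/s): [2.22, 2.22, 3.01, 3.01, 3.14, 3.14, 3.14].

## Interface

Orientations are given as [roll, pitch, yaw] about the fixed x, y, z axes, in that order (R = Rz(yaw) Ry(pitch) Rx(roll)).
In Python, from plant import bot, optics gives the robot as it stands.
- The arm moves only by the shell command python3 -m inch 'ROWS' [FORCE]. ROWS is a JSON object of lists of equal length, an entry for each row: "linear": the shift along the tool's x, y, z in m, a list of three; "turn": the turn about the tool's z in rad; "jaw": the opening, from 0 (shut) to 1 (fully open). In form: {"linear": [[x, y, z], ...], "turn": [turn, ...], "jaw": [jaw, ...]}. A call has 1 to 10 rows; each row shifts and turns the commanded pose from where the row before left it, along the tool's axes as they then stand; what a row does not reach is not made up. A row lasts 1/10 s, in which the tool goes at most 50 mm and 8.59 degrees, less where a joint would pass 70% of its speed; a pose out of reach is approached as far as the arm can. A call with a gripper value outside its range is refused whole. The fingers move at their own pace and stop on an object; FORCE is the grip in N (left out, the last holds). Time passes only in rows, so rows that do not move let the fingers close. It gives the time, the measured TCP pose, the force, the opening and the grip force at its end, in the units of the state.
- bot.observe(): the state, without advancing time (a new reading comes with each control period).
- optics.camera(name): name is "side" or "top" or "wrist"; returns a dict with "pixels" (384x512x3 uint8, red, green, blue), "camera_matrix" (3x3 intrinsics, pixels), "k1" (the pictures are not rectified: a ray, as slopes to the right and down, at radius r is drawn at 1 + k1 r^2 times it, then the intrinsics apply), "world_to_cam" (4x4, takes a point from world to camera coordinates); the wrist camera has in their place "hand_eye" (4x4, takes a point from camera to tool coordinates, whose origin is the TCP and whose axes are the flange's). Camera axes: x right, y down, z forward; pixel columns grow to the right and rows downward; lengths in m; the calibration is good to about 2 mm. A picture is of the moment at which its call begins: read the wrist's pose just before it. There is no depth.
- bot.close_job(): hands the job in; it is judged then, once.
The state is a dict: "time": time; "joints": joint angles; "dq": joint speeds; "joint_efforts": joint torques, N m; "eef_pos": TCP position; "orientation": TCP orientation; "ft_force": force on the tool from outside, world axes, zero at the start; "wrist_torque": the same for the moment, N m; "grip_width": opening from 0.0 (shut) to 1.0 (fully open); "gripper_force": force on a finger pad.
Only numpy, scipy, OpenCV 4.12 (cv2) and the standard library are available. Lean on these libraries where they do the work, as an engineer would, in place of code of your own. Each camera call takes 0.05 s, during which the arm holds its last target. There are 200 camera calls.

## Working session

There is one attempt and no reset: what is moved stays moved. The work goes in short steps, Python scripts to look and compute and a shell command to move; the robot and the scene stay as the last step left them, time stands still between calls to the robot, and variables do not carry over. Pictures are saved under pics/ and viewed, at most 10 in all, crops included, and the job is handed in when it is done.

```bash
mkdir -p pics; ls; cat > h.py <<'E'
import numpy as np, cv2
from plant import bot, optics
from scipy.spatial.transform import Rotation as R
def tool(s=None):
    s=s or bot.observe(); T=np.eye(4); T[:3,:3]=R.from_euler('xyz',s['orientation']).as_matrix(); T[:3,3]=s['eef_pos']; return T
def shot(name,fn=None):
    T=tool(); c=optics.camera(name)
    c['w2c']=np.array(c['world_to_cam']) if name!='wrist' else np.linalg.inv(T@np.array(c['hand_eye']))
    c['K']=np.array(c['camera_matrix']); 
    if fn: cv2.imwrite('pics/'+fn,c['pixels'][:,:,::-1])
    return c
def dist(c): return np.array([c['k1'],0,0,0,0],float)
def proj(c,P):
    P=np.atleast_2d(P).astype(float); rv=cv2.Rodrigues(c['w2c'][:3,:3])[0]
    return cv2.projectPoints(P,rv,c['w2c'][:3,3].copy(),c['K'],dist(c))[0][:,0]
def ray(c,uv):
    n=cv2.undistortPointsIter(np.array([[uv]],float),c['K'],dist(c),None,None,(3,50,1e-10))[0,0]
    Rm=c['w2c'][:3,:3]; return -Rm.T@c['w2c'][:3,3], Rm.T@np.array([n[0],n[1],1])
def onz(c,uv,z):
    o,d=ray(c,uv); return o+d*(z-o[2])/d[2]
E
python3 - <<'E'
from h import *
s=bot.observe(); print(s['eef_pos'],s['orientation'],s['time'],s['ft_force'])
import pickle
for n in ['side','top']:
    c=shot(n,n+'0.png'); pickle.dump(c,open(n+'0.pkl','wb')); o,d=ray(c,(256,192)); print(n,o,d,c['k1'],c['K'].tolist())
E
```

```text
pics
[0.17842461 0.70217164 0.21776059] [-3.14002738e+00  1.42177852e-04  2.89285551e+00] 0.0 [ 0.26209894  0.0685699  -0.36075793]
side [0.06490789 1.37400178 1.03023249] [ 0.28063943 -0.80143525 -0.52818444] -0.073945042941864 [[415.92670497217387, 0.0, 256.9800754152662], [0.0, 415.92670497217387, 194.28574101981454], [0.0, 0.0, 1.0]]
top [ 0.42322999 -0.01084454  1.31207429] [ 0.08392866 -0.00234978 -0.99654235] 0.030148876872187553 [[369.26284136805555, 0.0, 260.13355354304827], [0.0, 369.26284136805555, 190.31185067993735], [0.0, 0.0, 1.0]]
```

View pics/top0.png

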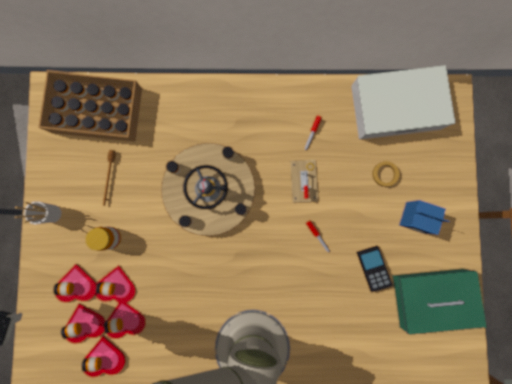

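View pics/side0.png

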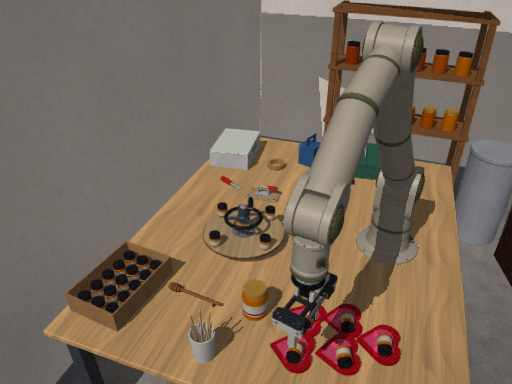

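The top view shows the stand at about (209,188) px and the board with the cradled pin at (305,182). The two other red tools at (313,130) and (318,235) are longer. The side view shows the same layout. Next I'll zoom in on the stand and board.

```bash
python3 - <<'E'
from h import *
import pickle
c=pickle.load(open('top0.pkl','rb')); p=c['pixels'][:,:,::-1]
cr=p[135:245,155:335]; cv2.imwrite('pics/topc.png',cv2.resize(cr,None,fx=4.4,fy=4.4,interpolation=cv2.INTER_CUBIC))
s=pickle.load(open('side0.pkl','rb')); q=s['pixels'][:,:,::-1]
cv2.imwrite('pics/sidec.png',cv2.resize(q[160:260,195:295],None,fx=5.8,fy=5.8,interpolation=cv2.INTER_CUBIC))
print('deck',onz(c,(209,189),.042)); print('board',onz(c,(305,182),.01))
E
```

```text
deck [0.54037971 0.14811233 0.042     ]
board [ 0.56874356 -0.18790794  0.01      ]
```

View pics/topc.png

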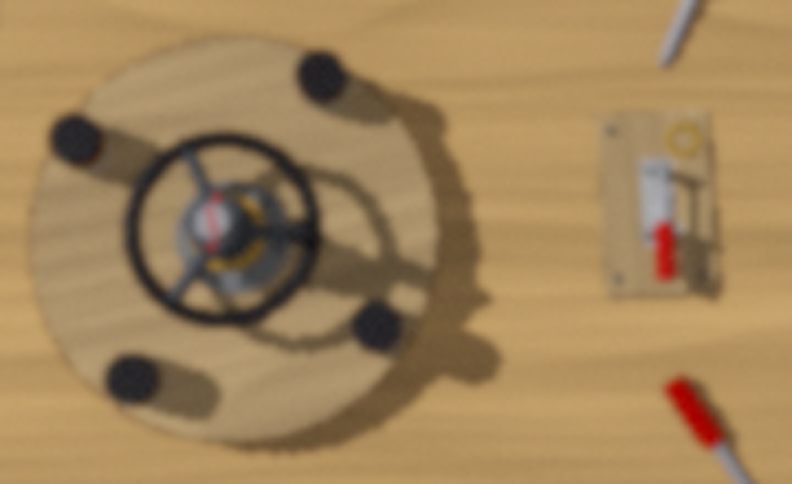

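View pics/sidec.png

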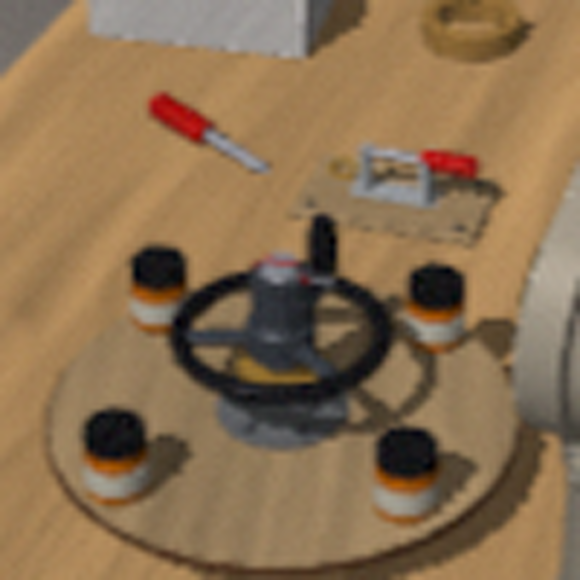

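The crops show the pin's red handle at about (664,250) and its tip pointing up (+x). The wheel handle is at about (300,232), on the -y side of the hub. The red line on the column runs roughly along world x.

```bash
python3 - <<'E'
from h import *
import pickle
c=pickle.load(open('top0.pkl','rb')); s=pickle.load(open('side0.pkl','rb'))
f=lambda u,v:(u/4.4+155,v/4.4+135); g=lambda u,v:(u/5.8+195,v/5.8+160)
print('col top',onz(c,f(212,222),.162),onz(s,g(280,262),.162))
print('deck c',onz(c,f(233,240),.042))
print('handle top ~.162',onz(c,f(297,232),.155),onz(s,g(323,222),.16))
print('pin red',onz(c,f(667,279),.049),onz(c,f(663,226),.049), onz(s,g(478,166),.045),onz(s,g(424,160),.045))
w=optics.camera('wrist'); print(np.round(w['hand_eye'],3),w['K'] if 'K' in w else w['camera_matrix'],w['k1'])
E
```

```text
col top [0.5404023  0.15133837 0.162     ] [0.54009751 0.16119892 0.162     ]
deck c [0.53848772 0.15168044 0.042     ]
handle top ~.162 [0.53402983 0.09171103 0.155     ] [0.53134616 0.10383137 0.16      ]
pin red [ 0.5077435  -0.18746198  0.049     ] [ 0.54928043 -0.18479313  0.049     ] [ 0.50640417 -0.18121771  0.045     ] [ 0.54906774 -0.17553609  0.045     ]
[[-0.001 -0.96  -0.281  0.079]
 [ 1.    -0.001 -0.     0.002]
 [-0.    -0.281  0.96  -0.165]
 [ 0.     0.     0.     1.   ]] [[296.99812743   0.         249.86211303]
 [  0.         296.99812743 190.91353307]
 [  0.           0.           1.        ]] -0.010460345983741537
```

```bash
python3 -m inch '{"linear":[[0,0,-0.04],[0,0,-0.04],[-0.026,-0.039,0],[-0.026,-0.039,0],[-0.026,-0.039,0],[-0.026,-0.039,0],[-0.026,-0.039,0],[-0.026,-0.039,0],[-0.026,-0.039,0],[-0.026,-0.039,0]],"turn":[-0.125,-0.125,0,0,0,0,0,0,0,0],"jaw":[0.5,0.5,0.5,0.5,0.5,0.5,0.5,0.5,0.5,0.5]}' 20
python3 -m inch '{"linear":[[-0.026,-0.039,0],[-0.026,-0.039,0],[-0.026,-0.039,0],[-0.026,-0.039,0],[-0.026,-0.039,0],[-0.026,-0.039,0],[0,0,0],[0,0,0]],"turn":[0,0,0,0,0,0,0,0],"jaw":[0.5,0.5,0.5,0.5,0.5,0.5,0.5,0.5]}'
python3 - <<'E'
from h import *
import pickle
s=bot.observe();print(s['eef_pos'],s['orientation'],s['joints'])
c=shot('wrist'); pickle.dump(c,open('w1.pkl','wb')); p=c['pixels'][:,:,::-1]
cv2.imwrite('pics/w1.png',cv2.resize(p,(800,600),interpolation=cv2.INTER_CUBIC))
print(proj(c,[[.54,.152,.162]]))
E
```

```text
time: 1.15
eef_pos: [0.3876, 0.3891, 0.2986]
orientation: [-3.142, 0.0, -3.14]
ft_force: [0.9, 0.8, -0.4]
grip_width: 0.497
gripper_force: 0.0
time: 1.95
eef_pos: [0.5434, 0.156, 0.2984]
orientation: [-3.141, -0.0, 3.14]
ft_force: [0.6, 0.5, 0.3]
grip_width: 0.502
gripper_force: 0.0
[0.54342797 0.15601073 0.29835756] [-3.14140352e+00 -4.75381858e-04  3.14001965e+00] [-0.43469528  0.32148862  0.07313458  1.87961396 -0.02854523  0.94199723
  1.2207324 ]
[[244.248006   178.90769344]]
```

View pics/w1.png

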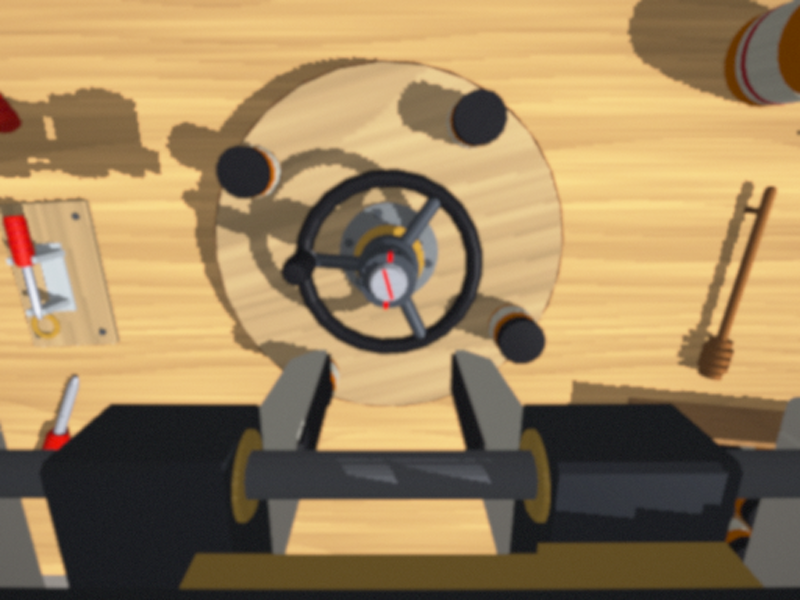

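The wrist picture, at 800x600, shows the column top at about (388,284) with its red line running (383,268)–(392,302). The hub marks are at (390,256) and (386,306). The handle top is at (298,266) and the pin's red handle at (18,240).

```bash
cat > meas.py <<'E'
from h import *
def red(c,roi):
    p=c['pixels'].astype(int); m=((p[:,:,0]>150)&(p[:,:,1]<110)&(p[:,:,2]<110)).astype(np.uint8)
    x0,y0,x1,y1=roi; M=np.zeros_like(m); M[y0:y1,x0:x1]=m[y0:y1,x0:x1]
    n,l,st,ce=cv2.connectedComponentsWithStats(M); out=[]
    for i in range(1,n):
        if st[i,4]<3: continue
        ys,xs=np.nonzero(l==i); w=np.stack([xs,ys],1).astype(float); w=w-w.mean(0); e,v=np.linalg.eigh(w.T@w/len(w)); out.append((st[i,4],ce[i],v[:,1],2*np.sqrt(12*e[1])/2))
    return out
E
python3 - <<'E'
from meas import *
import pickle
c=pickle.load(open('w1.pkl','rb'))
for a,ce,v,L in red(c,(235,155,262,200)):
    for z in (.162,.154): 
        A=onz(c,ce-v*L/2,z);B=onz(c,ce+v*L/2,z); d=B-A; print(a,ce.round(1),z,onz(c,ce,z)[:2].round(4),'len',np.linalg.norm(d).round(4),'ang',np.degrees(np.arctan2(d[1],d[0])).round(1))
for a,ce,v,L in red(c,(0,130,25,175)):
    A=onz(c,ce-v*L/2,.047);B=onz(c,ce+v*L/2,.047); d=B-A; print('pin',a,ce,onz(c,ce,.047),np.linalg.norm(d),np.degrees(np.arctan2(d[1],d[0])))
# handle and rim: dark mask
g=c['pixels'].max(2); 
cv2.imwrite('pics/w1c.png',cv2.resize(c['pixels'][100:235,175:320,::-1],None,fx=4,fy=4,interpolation=cv2.INTER_CUBIC))
E
```

```text
24 [249.4 164.5] 0.162 [0.5248 0.1574] len 0.0065 ang -6.4
24 [249.4 164.5] 0.154 [0.5264 0.1574] len 0.0066 ang -6.4
21 [247.8 181.9] 0.162 [0.5432 0.1557] len 0.0173 ang 14.4
21 [247.8 181.9] 0.154 [0.5453 0.1556] len 0.0177 ang 14.4
19 [246.6 194.7] 0.162 [0.5572 0.1544] len 0.0053 ang -23.2
19 [246.6 194.7] 0.154 [0.5597 0.1543] len 0.0054 ang -23.2
pin 470 [ 11.70212766 153.11489362] [ 0.5301025  -0.17955483  0.047     ] 0.043805928775502094 1.6304268453485837
```

View pics/w1c.png

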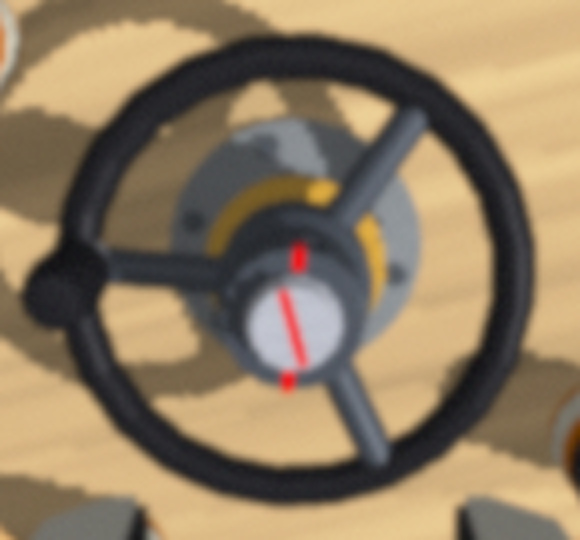

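The column is at about (0.543, 0.155) with its hole axis at 14.4°, and the handle is at -95.3°. The height cues favour 1.445 turns up, so I should turn 520° clockwise. I'll grasp the handle now.

```bash
python3 -m inch '{"linear":[[0.003,-0.0325,0],[0.003,-0.0325,0],[0,0,0.044],[0,0,0.044],[0,0,0.044],[0,0,0.044],[0,0,0],[0,0,0],[0,0,0],[0,0,0]],"turn":[0,0,0,0,0,0,0,0,0,0],"jaw":[0.5,0.5,0.5,0.5,0.5,0.5,0.5,0,0,0]}' 20
python3 -m inch '{"linear":[[0,0,0],[0,0,0],[0,0,0]],"turn":[0,0,0],"jaw":[0,0,0]}'
```

```text
time: 3.0
eef_pos: [0.5384, 0.0926, 0.1249]
orientation: [3.141, 0.003, -3.14]
ft_force: [0.1, -10.1, 4.3]
grip_width: 0.292
gripper_force: 5.7
time: 3.3
eef_pos: [0.538, 0.0894, 0.1248]
orientation: [-3.14, 0.003, 3.14]
ft_force: [-1.2, -10.3, 7.8]
grip_width: 0.218
gripper_force: 20.0
```

```bash
python3 - <<'E'
import numpy as np
t=np.radians(-95.3-20.01*np.arange(27)); P=65*np.c_[-np.cos(t),np.sin(t)]; D=np.diff(P,axis=0)
for i,d in enumerate(D): print(i,d.round(1).tolist(), np.degrees(t[i+1]).round())
E
```

```text
0 [21.8, 6.0] -115.0
1 [18.4, 13.1] -135.0
2 [12.8, 18.6] -155.0
3 [5.7, 21.8] -175.0
4 [-2.1, 22.5] -195.0
5 [-9.7, 20.4] -215.0
6 [-16.1, 15.9] -235.0
7 [-20.5, 9.4] -255.0
8 [-22.5, 1.8] -275.0
9 [-21.8, -6.0] -295.0
10 [-18.4, -13.1] -315.0
11 [-12.8, -18.6] -335.0
12 [-5.7, -21.9] -355.0
13 [2.1, -22.5] -375.0
14 [9.7, -20.4] -395.0
15 [16.1, -15.8] -415.0
16 [20.5, -9.4] -435.0
17 [22.5, -1.8] -455.0
18 [21.8, 6.0] -475.0
19 [18.4, 13.1] -496.0
20 [12.8, 18.6] -516.0
21 [5.6, 21.9] -536.0
22 [-2.2, 22.5] -556.0
23 [-9.7, 20.4] -576.0
24 [-16.1, 15.8] -596.0
25 [-20.6, 9.3] -616.0
```

```bash
python3 -m inch '{"linear":[[0,-0.002,-0.002],[0.0218,0.006,0.0004],[0.0184,0.0131,0.0004],[0.0128,0.0186,0.0004],[0.0057,0.0218,0.0005],[0,0,0]],"turn":[0,0,0,0,0,0],"jaw":[0,0,0,0,0,0]}'
```

```text
time: 3.9
eef_pos: [0.479, 0.1531, 0.1235]
orientation: [3.139, 0.003, -3.137]
ft_force: [3.6, 0.8, -12.4]
grip_width: 0.223
gripper_force: 20.0
```

```bash
python3 -m inch '{"linear":[[-0.0021,0.0225,0.0015],[-0.0097,0.0204,0.0004],[-0.0161,0.0159,0.0004],[-0.0205,0.0094,0.0005],[-0.0225,0.0018,0.0005],[-0.0218,-0.006,0.0005],[0,0,0]],"turn":[0,0,0,0,0,0,0],"jaw":[0,0,0,0,0,0,0]}'
```

```text
time: 4.6
eef_pos: [0.5744, 0.2115, 0.1207]
orientation: [-3.141, 0.003, 3.14]
ft_force: [-0.7, -3.4, 6.2]
grip_width: 0.219
gripper_force: 20.0
```

```bash
python3 -m inch '{"linear":[[-0.0184,-0.0131,0.0002],[-0.0128,-0.0186,0.0003],[-0.0057,-0.0219,0.0004],[0.0021,-0.0225,0.0004],[0.0097,-0.0204,0.0004],[0.0161,-0.0158,0.0004],[0.0205,-0.0094,0.0005],[0.0225,-0.0018,0.0005],[0,0,0]],"turn":[0,0,0,0,0,0,0,0,0],"jaw":[0,0,0,0,0,0,0,0,0]}'
python3 -m inch '{"linear":[[0.0218,0.006,0.0004],[0.0184,0.0131,0.0004],[0.0128,0.0186,0.0004],[0.0056,0.0219,0.0005],[-0.0022,0.0225,0.0004],[0,0,0]],"turn":[0,0,0,0,0,0],"jaw":[0,0,0,0,0,0]}'
```

```text
time: 5.5
eef_pos: [0.5344, 0.0897, 0.1173]
orientation: [3.141, -0.002, -3.14]
ft_force: [-2.1, -3.1, -0.5]
grip_width: 0.222
gripper_force: 20.0
time: 6.1
eef_pos: [0.4828, 0.1763, 0.115]
orientation: [3.139, 0.004, -3.137]
ft_force: [0.7, 0.9, 0.0]
grip_width: 0.22
gripper_force: 20.0
```

```bash
python3 -m inch '{"linear":[[-0.0097,0.0204,0.0004],[-0.0161,0.0158,0.0004],[-0.0206,0.0093,0.0004],[0,0,0],[0,0,0],[0,0,0]],"turn":[0,0,0,0,0,0],"jaw":[0,0,0,0,0,0]}'
python3 -m inch '{"linear":[[-0.01,0.002,0.0001],[-0.0095,0.001,0.0001],[0,0,0]],"turn":[0,0,0],"jaw":[0,0,0]}'
```

```text
time: 6.7
eef_pos: [0.5279, 0.2171, 0.1137]
orientation: [3.141, 0.002, -3.141]
ft_force: [2.9, -3.9, 5.1]
grip_width: 0.224
gripper_force: 20.0
time: 7.0
eef_pos: [0.5466, 0.2191, 0.1132]
orientation: [-3.14, -0.001, -3.142]
ft_force: [0.6, -7.5, 7.8]
grip_width: 0.221
gripper_force: 20.0
```

```bash
python3 -m inch '{"linear":[[-0.008,0,0.0001],[0,0,0]],"turn":[0,0],"jaw":[0,0]}'
```

```text
time: 7.2
eef_pos: [0.5491, 0.219, 0.1124]
orientation: [-3.138, -0.01, -3.14]
ft_force: [-14.5, -6.3, 14.7]
grip_width: 0.222
gripper_force: 20.0
```

That is the stop: the push moved only 2.5 mm at 14 N, where I predicted it. I'll back off 0.30 rad, open the fingers and look.

```bash
python3 -m inch '{"linear":[[0.0125,-0.0005,-0.001],[0.0125,-0.0025,-0.0005],[0,0,0],[0,0,0],[0,0,0]],"turn":[0,0,0,0,0],"jaw":[0,0,0,0,0]}'
python3 -m inch '{"linear":[[0,0,0],[0,0,0],[0,0,0],[0,0,0],[0,0,-0.045],[0,0,-0.045],[0,0,-0.045],[0,-0.03,-0.045],[0,-0.03,0],[0,0,0]],"turn":[0,0,0,0,0,0,0,0,0,0],"jaw":[0.5,0.5,0.5,0.5,0.5,0.5,0.5,0.5,0.5,0.5]}'
python3 - <<'E'
from meas import *
import pickle
s=bot.observe();print(s['eef_pos'],s['orientation'])
c=shot('wrist'); pickle.dump(c,open('w2.pkl','wb'))
uv=proj(c,[[.543,.155,.162]])[0]; print(uv)
u,v=uv.astype(int)
cv2.imwrite('pics/w2c.png',cv2.resize(c['pixels'][v-70:v+70,u-80:u+80,::-1],None,fx=4.2,fy=4.2,interpolation=cv2.INTER_CUBIC))
for a,ce,vv,L in red(c,(u-22,v-32,u+22,v+32)):
    for z in (.162,.142):
        A=onz(c,ce-vv*L/2,z);B=onz(c,ce+vv*L/2,z); d=B-A; print(a,ce.round(1),z,onz(c,ce,z)[:2].round(4),'len',np.linalg.norm(d).round(4),'ang',np.degrees(np.arctan2(d[1],d[0])).round(1))
E
```

```text
time: 7.7
eef_pos: [0.5277, 0.2164, 0.1132]
orientation: [-3.14, -0.003, -3.141]
ft_force: [1.1, -4.9, -9.1]
grip_width: 0.222
gripper_force: 20.0
time: 8.7
eef_pos: [0.5303, 0.1561, 0.2925]
orientation: [3.142, 0.003, 3.138]
ft_force: [-0.4, -0.2, -0.2]
grip_width: 0.498
gripper_force: 0.0
[0.53028358 0.15614862 0.29248546] [3.14157284 0.00324267 3.13823039]
[247.01127907 194.88587925]
18 [243.5 175. ] 0.162 [0.5217 0.1516] len 0.005 ang 22.0
18 [243.5 175. ] 0.142 [0.5265 0.1511] len 0.0053 ang 22.0
27 [247.6 194.7] 0.162 [0.5428 0.1556] len 0.0193 ang 14.9
27 [247.6 194.7] 0.142 [0.5491 0.1555] len 0.0206 ang 14.9
```

View pics/w2c.png

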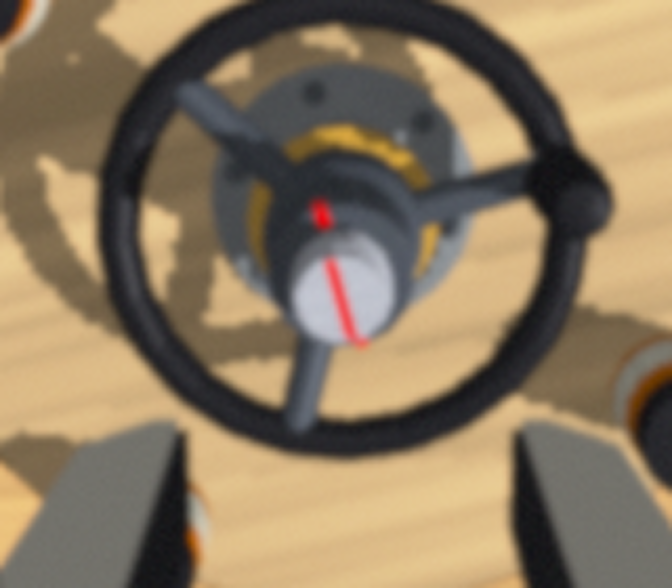

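The hub mark, at crop position (321,215), lies in line with the column's red line. The hub direction is 15.4° and the column's 14.7°, so the wheel is aligned. Next is the pin.

```bash
python3 -m inch '{"linear":[[0,-0.0424,0],[0,-0.0424,0],[0,-0.0424,0],[0,-0.0424,0],[0,-0.0424,0],[0,-0.0424,0],[0,-0.0424,0.03],[0,-0.0424,0.03],[0,0,0],[0,0,0]],"turn":[0,0,0,0,0,0,0,0,0,0],"jaw":[0.5,0.5,0.5,0.5,0.5,0.5,0.5,0.5,0.5,0.5]}'
python3 - <<'E'
from meas import *
import pickle
s=bot.observe();print(s['eef_pos'],s['orientation'])
c=shot('wrist'); pickle.dump(c,open('w3.pkl','wb'))
u,v=proj(c,[[.54,-.183,.045]])[0].astype(int)
cv2.imwrite('pics/w3c.png',cv2.resize(c['pixels'][v-80:v+80,u-100:u+100,::-1],None,fx=3.7,fy=3.7,interpolation=cv2.INTER_CUBIC)); print(u,v)
for a,ce,vv,L in red(c,(u-60,v-80,u+60,v+80)):
    for z in (.049,):
        A=onz(c,ce-vv*L/2,z);B=onz(c,ce+vv*L/2,z); d=B-A; print(a,ce.round(1),z,onz(c,ce,z)[:2].round(4),A.round(4),B.round(4),'len',np.linalg.norm(d).round(4),'ang',np.degrees(np.arctan2(d[1],d[0])).round(1))
E
```

```text
time: 9.75
eef_pos: [0.5298, -0.1759, 0.2315]
orientation: [3.141, -0.002, 3.142]
ft_force: [0.9, 0.2, 0.4]
grip_width: 0.496
gripper_force: 0.0
[ 0.52983374 -0.17587727  0.23152446] [ 3.14084876e+00 -2.42882198e-03  3.14155811e+00]
242 180
414 [245.1 173.8] 0.049 [ 0.5313 -0.1796] [ 0.509  -0.1793  0.049 ] [ 0.5544 -0.1799  0.049 ] len 0.0454 ang -0.8
```

View pics/w3c.png

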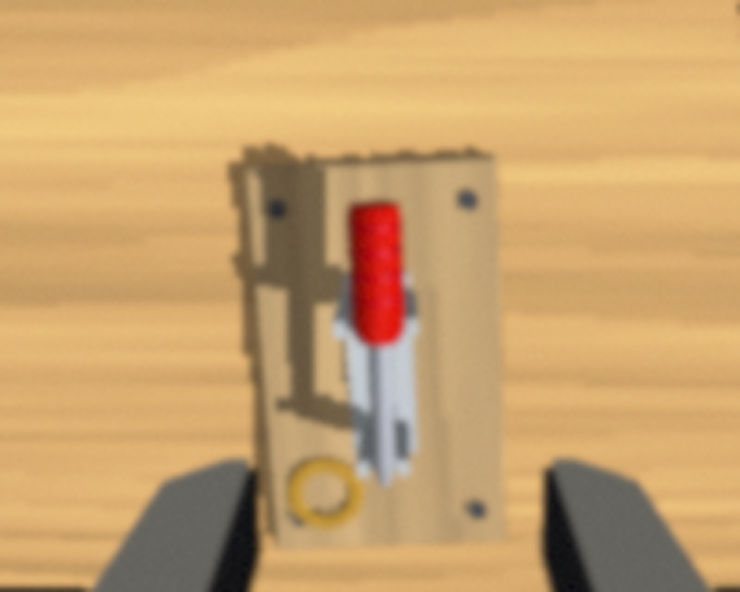

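The crop shows the cradled pin: handle end at (377,205), shoulder at (380,342) and tip at (387,485). That gives an axis of about 2° and pin_grip near (0.530, -0.1797).

```bash
python3 -m inch '{"linear":[[0,-0.0035,0.02],[0,0,0.046],[0,0,0.046],[0,0,0.046],[0,0,0.0475],[0,0,0],[0,0,0],[0,0,0],[0,0,0],[0,0,0]],"turn":[-0.04,0,0,0,0,0,0,0,0,0],"jaw":[0.5,0.5,0.5,0.5,0.5,0.5,0.5,0,0,0]}' 30
python3 -m inch '{"linear":[[0,0,0],[0,0,0],[0,0,0],[0,0,0]],"turn":[0,0,0,0],"jaw":[0,0,0,0]}'
```

```text
time: 10.8
eef_pos: [0.5313, -0.1797, 0.0295]
orientation: [-3.141, 0.004, -3.1]
ft_force: [-1.3, 0.2, -0.2]
grip_width: 0.29
gripper_force: 0.0
time: 11.2
eef_pos: [0.5311, -0.1826, 0.0287]
orientation: [-3.138, 0.003, -3.103]
ft_force: [-0.1, -7.7, 4.3]
grip_width: 0.185
gripper_force: 29.8
```

```bash
python3 -m inch '{"linear":[[0,0,-0.03],[0,0,-0.05],[0,0,-0.05],[0,0,-0.05],[0,0,-0.02],[0,0,0]],"turn":[0,0,0,-0.108,-0.108,0],"jaw":[0,0,0,0,0,0]}'
python3 -m inch '{"linear":[[0.0023,0.0404,0],[0.0023,0.0404,0],[0.0023,0.0404,0],[0.0023,0.0404,0],[0.0023,0.0404,0],[0.0023,0.0404,0],[0.0023,0.0404,0],[0.0023,0.0404,0],[0,0,0],[0,0,0]],"turn":[0,0,0,0,0,0,0,0,0,0],"jaw":[0,0,0,0,0,0,0,0,0,0]}'
python3 - <<'E'
from meas import *
import pickle
s=bot.observe();print(s['eef_pos'],s['orientation'],s['ft_force'],s['grip_width'])
c=shot('wrist'); pickle.dump(c,open('w4.pkl','wb'))
cv2.imwrite('pics/w4.png',cv2.resize(c['pixels'][:,:,::-1],(800,600),interpolation=cv2.INTER_CUBIC))
T=tool(s); print(proj(c,[T[:3,3]+[0,0,.0163],[.543,.154,.162]]))
E
```

```text
time: 11.8
eef_pos: [0.5315, -0.1802, 0.2314]
orientation: [-3.139, 0.007, -2.882]
ft_force: [-0.2, -0.1, -0.1]
grip_width: 0.184
gripper_force: 29.8
time: 12.8
eef_pos: [0.4293, 0.1287, 0.2266]
orientation: [-3.141, -0.001, -2.883]
ft_force: [0.7, -2.0, -1.0]
grip_width: 0.183
gripper_force: 29.8
[0.42929729 0.12868868 0.22661073] [-3.14139079e+00 -1.33317441e-03 -2.88348971e+00] [ 0.66037629 -1.98243352 -0.95327207] 0.18308799033699222
[[246.62063409 250.67610667]
 [243.08627533 322.7743391 ]]
```

View pics/w4.png

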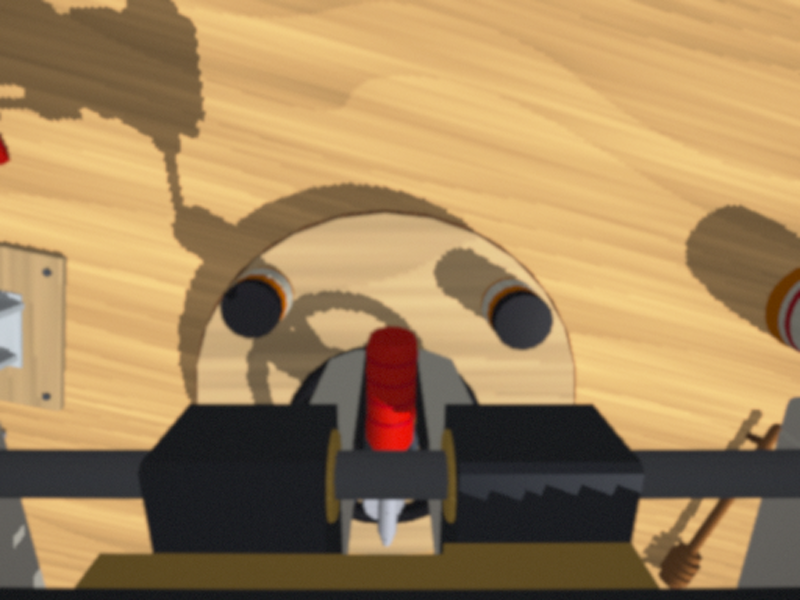

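Picture 9 shows the pin held: handle centreline at about (391,335–450), tip at (388,545), level and roughly along the tool's x axis.

```bash
python3 - <<'E'
from meas import *
import pickle
c=pickle.load(open('w4.pkl','rb')); T=tool(); z=T[2,3]+.0163
p=c['pixels'].astype(int); m=(p[:,:,0]>90)&(p[:,:,1]<50)&(p[:,:,2]<50); m[:,:225]=0;m[:,275:]=0
for v in range(212,290,8):
    xs=np.nonzero(m[v])[0]
    if len(xs)>3: print(v,xs.min(),xs.max(),end='; ')
L=[(250.3,225),(250.0,275),(248.3,349)]
for q in L: P=np.linalg.inv(T)@np.r_[onz(c,q,z+(.0 if q[1]>300 else .005)),1]; print(P.round(4))
C=np.array([.5425,.1542]); a=np.radians(14.7); d=np.array([np.cos(a),np.sin(a)]); 
for b in (.070,0): print(C-d*(.045+b))
G=C-d*(.115)-T[:2,3]; print('to stage, tool xy',T[:2,:2].T@G, 'yaw',np.degrees(bot.observe()['orientation'][2])+180)
E
```

```text
212 241 261; 220 236 266; 228 235 266; 236 235 265; 244 236 264; 252 236 264; 260 235 264; 268 235 265; 276 235 264; 284 237 261; [ 0.0177  0.0031 -0.0213  1.    ]
[-0.0119  0.003  -0.0213  1.    ]
[-0.0672  0.002  -0.0164  1.    ]
[0.43126421 0.12501784]
[0.49897295 0.14278089]
to stage, tool xy [-0.00081861 -0.00296933] yaw 14.681119020869744
```

```bash
python3 -m inch '{"linear":[[-0.001,-0.003,0.03],[0,0,0.04],[0,0,0.03],[0,0,0.013],[0,0,0],[0,0,0]],"turn":[0,0,0,0,0,0],"jaw":[0,0,0,0,0,0]}' 40
python3 - <<'E'
from meas import *
T=tool(); s=bot.observe(); print(s['ft_force'],T[:3,3],s['orientation'])
C=np.array([.5425,.1542]); a=np.radians(14.7); d=np.array([np.cos(a),np.sin(a)])
print((T[:2,:2].T@(C-d*.115-T[:2,3])).round(4), .1137-T[2,3])
E
```

```text
time: 13.45
eef_pos: [0.4321, 0.1244, 0.1143]
orientation: [-3.141, -0.001, -2.887]
ft_force: [-0.3, 0.1, -0.1]
grip_width: 0.182
gripper_force: 39.8
[-0.25208321  0.05185751 -0.11267108] [0.43208858 0.12440023 0.1142999 ] [-3.14103069e+00 -7.36039014e-04 -2.88703888e+00]
[0.0006 0.0008] -0.0005998986475464901
```

```bash
python3 -m inch '{"linear":[[-0.006,0.0008,0.0005],[-0.006,0,0],[-0.005,0,0],[-0.004,0,0],[-0.004,0,0],[-0.004,0,0],[0,0,0]],"turn":[0,0,0,0,0,0,0],"jaw":[0,0,0,0,0,0,0]}'
```

```text
time: 14.15
eef_pos: [0.4516, 0.1313, 0.1124]
orientation: [-3.14, -0.016, -2.884]
ft_force: [-18.7, -4.8, 2.3]
grip_width: 0.183
gripper_force: 39.8
```

```bash
python3 -m inch '{"linear":[[-0.004,0,0],[-0.004,0,0],[-0.003,0,0],[0,0,0]],"turn":[0,0,0,0],"jaw":[0,0,0,0]}'
```

```text
time: 14.55
eef_pos: [0.4541, 0.131, 0.1107]
orientation: [-3.139, -0.032, -2.884]
ft_force: [-35.0, -8.5, 4.1]
grip_width: 0.182
gripper_force: 40.0
```

The tip is blocked at the hub face. I'll back off and compare pin and hole with the fixed cameras in one composite.

```bash
python3 -m inch '{"linear":[[0.01,0,0],[0.01,0,0],[0.008,0,0],[0,0,0],[0,0,0]],"turn":[0,0,0,0,0],"jaw":[0,0,0,0,0]}'
python3 - <<'E'
from meas import *
import pickle
s=bot.observe(); print(s['eef_pos'],s['orientation'])
t=shot('top'); d=shot('side'); pickle.dump((t,d),open('ts.pkl','wb'))
ims=[]
for c in (t,d):
    u,v=proj(c,[[.52,.148,.13]])[0].astype(int); print(u,v)
    ims.append(cv2.resize(c['pixels'][v-35:v+35,u-25:u+25,::-1],(400,560),interpolation=cv2.INTER_CUBIC))
cv2.imwrite('pics/ts.png',np.hstack(ims))
E
```

```text
time: 15.05
eef_pos: [0.4442, 0.1299, 0.1142]
orientation: [3.141, 0.002, -2.884]
ft_force: [0.2, -0.1, -0.8]
grip_width: 0.183
gripper_force: 40.0
[0.44422069 0.12992565 0.11415733] [ 3.14139905e+00  1.82333566e-03 -2.88426663e+00]
205 192
249 211
```

View pics/ts.png

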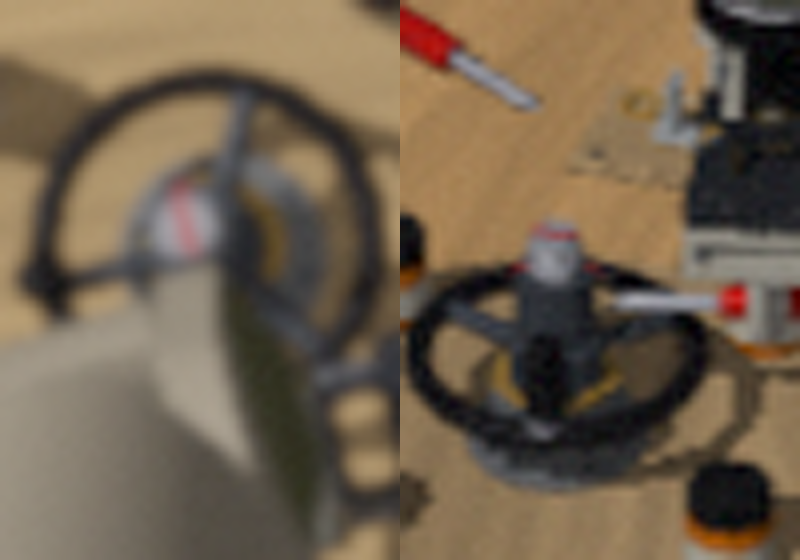

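The side crop (right half) shows the pin tip at (612,298), its shoulder at (722,301), the near hub mark at about (595,267) and the column top at (555,240). I'll compare these with projections.

```bash
python3 - <<'E'
from meas import *
import pickle
t,c=pickle.load(open('ts.pkl','rb')); 
f=lambda P:((proj(c,P)-[249-25,211-35])*8+[400,0]).round(1)
T=tool(); a=np.radians(14.7); d=np.array([np.cos(a),np.sin(a),0]); C=np.array([.5425,.1542,0])
n=np.array([-d[1],d[0],0])
print('column top',f(C+[0,0,.162]),'mark near/far',f(C-d*.018+[0,0,.142]),f(C+d*.018+[0,0,.142]),'mouth',f(C-d*.02+[0,0,.13]))
G=T[:3,3]+[0,0,.0163]
print('pin shoulder,tip for grip at TCP',f(G+d*.025),f(G+d*.077))
o=C-d*.02+[0,0,.13]; b=f(o)
print('1mm along n,d,z:',f(o+n*.001)-b,f(o+d*.001)-b,f(o+[0,0,.001])-b)
# red centroids
for ar,ce,v,L in red(c,(224,176,274,246)): print(ar,((ce-[224,176])*8+[404,4]).round(1))
p=c['pixels'].astype(int)
for y in range(202,212): print(y,' '.join('%3d'%p[y,x].sum() if 0 else '%d,%d,%d'%tuple(p[y,x]) for x in range(236,252,2)))
E
```

```text
column top [[554.7 224.7]] mark near/far [[593.  261.6]] [[517.7 257.9]] mouth [[597.3 282.7]]
pin shoulder,tip for grip at TCP [[714.9 289.6]] [[605.9 284.2]]
1mm along n,d,z: [[-0.2  1.1]] [[-2.  -0.2]] [[ 0.  -1.8]]
22 [424.7  37.5]
11 [734.9 299.3]
5 [711.2 541.6]
202 161,125,84 161,127,83 160,126,82 159,125,88 175,137,95 168,131,86 166,131,87 164,127,85
203 158,124,82 159,125,82 159,122,82 146,124,107 157,133,108 164,129,87 167,131,89 159,124,81
204 161,128,87 159,125,81 155,109,82 135,107,111 134,119,127 155,125,92 167,129,85 159,124,81
205 159,126,81 162,128,85 139,110,100 142,95,101 143,84,88 142,102,78 166,130,88 158,123,82
206 161,124,84 160,123,82 133,125,124 127,127,134 118,118,125 117,101,85 164,128,82 160,123,80
207 155,122,79 154,123,82 124,121,124 140,138,144 113,114,119 98,88,82 150,120,81 162,128,88
208 127,102,68 122,93,69 113,109,115 150,151,157 108,107,111 72,72,75 103,80,60 143,116,81
209 63,57,45 83,31,34 125,111,118 145,146,153 117,119,127 64,60,63 77,36,37 44,38,41
210 25,25,25 49,39,44 84,86,90 129,129,136 114,114,120 43,47,55 52,36,40 34,34,34
211 12,10,13 38,40,41 52,55,63 85,87,93 81,81,87 46,50,54 45,40,30 29,26,26
```

```bash
python3 -m inch '{"linear":[[0,-0.003,0],[-0.004,0,0],[-0.004,0,0],[-0.004,0,0],[-0.004,0,0],[0,0,0]],"turn":[0,0,0,0,0,0],"jaw":[0,0,0,0,0,0]}'
```

```text
time: 15.75
eef_pos: [0.4539, 0.1287, 0.1125]
orientation: [-3.141, -0.012, -2.884]
ft_force: [-13.4, -2.3, 1.3]
grip_width: 0.185
gripper_force: 40.0
```

```bash
python3 -m inch '{"linear":[[0,0,-0.0015],[0,0,0],[0,0,0]],"turn":[0,0,0],"jaw":[0,0,0]}'
python3 -m inch '{"linear":[[0,-0.001,0],[0,-0.001,0],[0,0,0]],"turn":[0,0,0],"jaw":[0,0,0]}'
```

```text
time: 16.05
eef_pos: [0.454, 0.1288, 0.1141]
orientation: [-3.141, -0.011, -2.884]
ft_force: [-13.7, -4.5, 1.3]
grip_width: 0.182
gripper_force: 40.0
time: 16.35
eef_pos: [0.4544, 0.1274, 0.1141]
orientation: [-3.141, -0.011, -2.883]
ft_force: [-13.0, -0.8, 0.3]
grip_width: 0.181
gripper_force: 40.1
```

```bash
python3 - <<'E'
from meas import *
import pickle
t,c=pickle.load(open('ts.pkl','rb'))
p=c['pixels'].astype(float); r=np.clip(p[:,:,0]-p[:,:,1:].max(2),0,None)
# red excess over wood: wood R-G~35; use R - G - ... G-B to separate
q=np.clip(p[:,:,0]-p[:,:,1]-12-0.75*np.clip(p[:,:,1]-p[:,:,2],0,None),0,None)
np.set_printoptions(linewidth=200)
print(q[201:213,234:254].astype(int))
def cen(y0,y1,x0,x1):
    w=q[y0:y1,x0:x1]; Y,X=np.mgrid[y0:y1,x0:x1]; return (X*w).sum()/w.sum(),(Y*w).sum()/w.sum()
a=np.radians(14.7); d=np.array([np.cos(a),np.sin(a),0]); C=np.array([.5425,.1542,0])
print('pred col',proj(c,C+[0,0,.162]),'marks near/far',proj(c,[C-d*.0175+[0,0,.142],C+d*.0175+[0,0,.142]]))
print('col meas',cen(203,207,238,246))
W=p[205:219,:].sum(2)
for x in range(251,264,2): 
    print(x,p[208:219,x].sum(1).astype(int))
G=np.array([0.44422069,0.12992565,0.11415733+.0163]); print('pin axis pred',proj(c,[G+d*k for k in (.03,.045,.06,.07)]))
E
```

```text
[[ 0  0  0  0  0  0  0  0  0  0  0  0  0  0  0  0  0  0  0  0]
 [ 0  0  0  0  0  0  0  0  0  0  0  0  0  0  0  0  0  0  0  0]
 [ 0  0  0  0  0  0  0  0  0  0  0  0  0  0  0  0  0  0  0  0]
 [ 0  0  0  0  0  0 13 33 16  0  3  4  0  0  0  0  0  0  0  0]
 [ 0  0  0  0  0  0  9 21 35 48 47 42 10  0  0  0  0  0  0  0]
 [ 0  0  0  0  0  0  0  0  0  0  0  0  0  0  0  0  0  0  0  0]
 [ 0  0  0  0  0  0  0  0  0  0  0  0  0  0  0  0  0  0  0  0]
 [ 0  0  0  0  0  5  0  0  0  0  0  0  0  0  0  0  0  0  0  0]
 [ 0  0  0  5 40 32  2  0  0  0  0  0  0 31 29  1  0  0  0  0]
 [ 0  0  0  4  0  0  0  0  0  0  0  0  0  0  4  7  0  0  0  0]
 [ 0  0  0  0  0  0  0  0  0  0  0  0  0  0  0  0  0  0  0  0]
 [ 0  0  0  0  0  0  0  0  0  0  0  0  0  0  0  0  0  0  0  0]]
pred col [[243.34251296 204.08496167]] marks near/far [[247.99278568 208.69560246]
 [238.83713632 208.24509101]]
col meas (np.float64(242.68135904499542), np.float64(204.74380165289256))
251 [344 195  54  30 197 394 305 167 111  58 130]
253 [343 293 103  10 271 515 332 161 153 151 144]
255 [388 371 306  97 260 488 342 171 133 120 169]
257 [387 366 355 275 260 472 353 157 110 139 182]
259 [384 372 376 348 379 474 371  57  33  57  95]
261 [282 384 379 354 379 462 392 247  77  47  23]
263 [381 413 402 344 353 402 359 314 327 175 169]
pin axis pred [[262.04005165 212.11280795]
 [258.10703309 211.91846436]
 [254.17882672 211.72412588]
 [251.56276845 211.59457374]]
```

The wheel height is consistent with q = 0. The pin looks about 2 mm low, so I'll slide it up and back toward the middle under light pressure.

```bash
python3 -m inch '{"linear":[[0,0.001,-0.001],[0,0.001,-0.001],[0,0,0],[0,0,0]],"turn":[0,0,0,0],"jaw":[0,0,0,0]}'
python3 -m inch '{"linear":[[0,0,-0.001],[0,0,0],[0,0,0]],"turn":[0,0,0],"jaw":[0,0,0]}'
```

```text
time: 16.75
eef_pos: [0.4542, 0.1289, 0.1161]
orientation: [-3.141, -0.011, -2.884]
ft_force: [-11.5, -3.4, -0.3]
grip_width: 0.181
gripper_force: 40.0
time: 17.05
eef_pos: [0.4544, 0.1289, 0.1171]
orientation: [-3.141, -0.011, -2.884]
ft_force: [-10.2, -3.0, -0.6]
grip_width: 0.182
gripper_force: 40.0
```

```bash
python3 -m inch '{"linear":[[0,0,-0.001],[0,0,-0.001],[0,0,0],[0,0,0]],"turn":[0,0,0,0],"jaw":[0,0,0,0]}'
python3 -m inch '{"linear":[[0,0.0015,0],[0,0,0],[0,0,0]],"turn":[0,0,0],"jaw":[0,0,0]}'
```

```text
time: 17.45
eef_pos: [0.4547, 0.129, 0.1191]
orientation: [-3.141, -0.01, -2.884]
ft_force: [-10.5, -3.3, -1.1]
grip_width: 0.183
gripper_force: 40.0
time: 17.75
eef_pos: [0.4545, 0.1301, 0.1191]
orientation: [-3.14, -0.01, -2.885]
ft_force: [-9.2, -5.0, -1.2]
grip_width: 0.183
gripper_force: 40.0
```

```bash
python3 -m inch '{"linear":[[0.015,0,0],[0.015,0,0],[0,0,-0.045],[0,0,-0.045],[0,0,-0.045],[-0.03,0,-0.04],[-0.045,0,0],[-0.045,0,0],[0,0,0],[0,0,0]],"turn":[0,0,0,0,0,0,0,0,0,0],"jaw":[0,0,0,0,0,0,0,0,0,0]}'
python3 - <<'E'
from meas import *
import pickle
s=bot.observe();print(s['eef_pos'],s['orientation'])
T=tool(s); c=shot('wrist'); pickle.dump((c,T),open('w5.pkl','wb'))
u,v=proj(c,[[.5425,.1542,.162]])[0].astype(int); print(u,v)
Ti=np.linalg.inv(T)
for a,ce,vv,L in red(c,(u-25,v-35,u+25,v+35)):
    for z in (.162,.142):
        A=onz(c,ce-vv*L/2,z);B=onz(c,ce+vv*L/2,z); d=B-A; print(a,ce.round(1),z,onz(c,ce,z)[:2].round(4),'tool',(Ti@np.r_[onz(c,ce,z),1])[:2].round(4),'len',np.linalg.norm(d).round(4),'ang',np.degrees(np.arctan2(d[1],d[0])).round(1))
p=c['pixels'].astype(int); m=(p[:,:,0]>90)&(p[:,:,1]<50)&(p[:,:,2]<50); m[:,:225]=0;m[:,275:]=0
for v in range(212,290,8):
    xs=np.nonzero(m[v])[0]
    if len(xs)>3: print(v,xs.min(),xs.max(),end='; ')
print()
for v in range(330,350,3): print(v,p[v,236:262].sum(1)//3)
E
```

```text
time: 18.75
eef_pos: [0.5465, 0.155, 0.2945]
orientation: [-3.141, -0.001, -2.885]
ft_force: [-0.1, 0.2, -0.1]
grip_width: 0.188
gripper_force: 40.0
[0.54650864 0.15504899 0.29451734] [-3.14118742e+00 -1.29998344e-03 -2.88458227e+00]
248 178
20 [249.2 159.7] 0.162 [0.523 0.15 ] tool [0.0238 0.0012] len 0.0049 ang 40.4
20 [249.2 159.7] 0.142 [0.5265 0.1509] tool [0.0202 0.0011] len 0.0052 ang 40.4
7 [249.6 173.3] 0.162 [0.5365 0.154 ] tool [0.0097 0.0016] len 0.0038 ang 22.8
7 [249.6 173.3] 0.142 [0.541  0.1551] tool [0.0052 0.0016] len 0.004 ang 22.8
4 [249.5 180.8] 0.162 [0.5442 0.1559] tool [0.0018 0.0015] len 0.0031 ang 29.1
4 [249.5 180.8] 0.142 [0.5491 0.1572] tool [-0.0033  0.0015] len 0.0033 ang 29.1
4 [249.5 185.5] 0.162 [0.5491 0.1572] tool [-0.0032  0.0015] len 0.0045 ang -7.1
4 [249.5 185.5] 0.142 [0.5544 0.1586] tool [-0.0087  0.0015] len 0.0048 ang -7.1
3 [249.7 191.3] 0.162 [0.5552 0.159 ] tool [-0.0095  0.0016] len 0.0021 ang 58.5
3 [249.7 191.3] 0.142 [0.5608 0.1604] tool [-0.0154  0.0016] len 0.0023 ang 58.5
3 [240.  208.3] 0.162 [0.576  0.1538] tool [-0.0283 -0.0086
[... 312 characters left out ...]

 216 206 198 193 193 193 193 193]
333 [193 192 191 192 192 191 184 164 139 136 153 173 186 200 211 217 220 220
 215 206 199 195 194 194 192 192]
336 [190 191 192 191 191 190 182 163 140 137 154 173 187 201 210 217 221 219
 213 204 199 195 195 196 196 196]
339 [198 196 196 196 196 195 191 177 153 146 157 174 188 202 212 218 219 219
 213 204 197 195 194 195 194 194]
342 [196 196 196 196 196 196 197 193 181 165 163 174 189 202 212 217 220 217
 213 205 202 199 199 197 198 196]
345 [193 191 191 192 192 192 192 191 188 182 172 172 187 203 214 219 218 209
 201 198 200 200 201 202 203 203]
348 [191 191 190 192 192 192 192 192 192 190 188 187 195 205 212 210 201 195
 192 191 192 191 191 192 192 193]
```

```bash
python3 -m inch '{"linear":[[0.038,0,0],[0.038,0,0],[0.036,-0.0038,0],[0,0,0.045],[0,0,0.045],[0,0,0.045],[0,0,0.0425],[0,0,0],[0,0,0]],"turn":[0,0,0,0,0,0,0,0,0],"jaw":[0,0,0,0,0,0,0,0,0]}' 60
python3 -m inch '{"linear":[[-0.006,0,0],[-0.006,0,0],[-0.006,0,0],[-0.006,0,0],[0,0,0],[0,0,0]],"turn":[0,0,0,0,0,0],"jaw":[0,0,0,0,0,0]}'
```

```text
time: 19.7
eef_pos: [0.438, 0.1224, 0.1183]
orientation: [-3.141, -0.002, -2.885]
ft_force: [-0.1, 0.7, 1.1]
grip_width: 0.18
gripper_force: 60.0
time: 20.3
eef_pos: [0.4627, 0.1295, 0.1181]
orientation: [3.141, 0.002, -2.884]
ft_force: [1.2, 2.0, 0.6]
grip_width: 0.179
gripper_force: 60.0
```

```bash
python3 -m inch '{"linear":[[0,0.001,0],[0,0.001,0],[0,0.001,0]],"turn":[0,0,0],"jaw":[0,0,0]}'; python3 -m inch '{"linear":[[0,0.001,0],[0,0.001,0],[0,0.001,0]],"turn":[0,0,0],"jaw":[0,0,0]}'
```

```text
time: 20.6
eef_pos: [0.4608, 0.1314, 0.1177]
orientation: [-3.141, -0.001, -2.885]
ft_force: [0.1, 0.5, 0.9]
grip_width: 0.175
gripper_force: 60.0
time: 20.9
eef_pos: [0.4603, 0.1344, 0.1177]
orientation: [-3.141, -0.0, -2.885]
ft_force: [0.9, -2.7, 0.7]
grip_width: 0.176
gripper_force: 60.1
```

No contact force at 8 mm past the old contact depth, so the tip appears to be in the mouth. I'll centre it between the side forces and advance.

```bash
python3 -m inch '{"linear":[[0,-0.0015,0],[0,-0.0015,0],[-0.004,0,0],[-0.004,0,0],[0,0,0]],"turn":[0,0,0,0,0],"jaw":[0,0,0,0,0]}'
```

```text
time: 21.4
eef_pos: [0.47, 0.1343, 0.1179]
orientation: [3.141, 0.001, -2.884]
ft_force: [-0.4, 0.2, 0.1]
grip_width: 0.18
gripper_force: 60.0
```

```bash
python3 -m inch '{"linear":[[-0.004,0,0],[-0.004,0,0],[-0.004,0,0],[0,0,0]],"turn":[0,0,0,0],"jaw":[0,0,0,0]}'
```

```text
time: 21.8
eef_pos: [0.4815, 0.1373, 0.1178]
orientation: [3.142, 0.001, -2.884]
ft_force: [0.2, 1.1, 0.1]
grip_width: 0.18
gripper_force: 60.0
```

```bash
python3 -m inch '{"linear":[[-0.004,0,0],[-0.003,0,0],[0,0,0]],"turn":[0,0,0],"jaw":[0,0,0]}'
```

```text
time: 22.1
eef_pos: [0.4879, 0.1389, 0.1178]
orientation: [3.142, 0.001, -2.884]
ft_force: [0.1, 0.5, 0.5]
grip_width: 0.181
gripper_force: 60.0
```

```bash
python3 -m inch '{"linear":[[-0.004,0,0],[-0.004,0,0],[-0.004,0,0],[0,0,0]],"turn":[0,0,0,0],"jaw":[0,0,0,0]}'
```

```text
time: 22.5
eef_pos: [0.4999, 0.1421, 0.1178]
orientation: [-3.142, 0.001, -2.884]
ft_force: [1.1, 1.6, 1.0]
grip_width: 0.178
gripper_force: 60.0
```

```bash
python3 -m inch '{"linear":[[-0.003,0,0],[-0.003,0,0],[0,0,0]],"turn":[0,0,0],"jaw":[0,0,0]}'
```

```text
time: 22.8
eef_pos: [0.5026, 0.1426, 0.1173]
orientation: [-3.141, -0.005, -2.884]
ft_force: [-6.5, -0.3, 1.5]
grip_width: 0.177
gripper_force: 60.0
```

```bash
python3 -m inch '{"linear":[[-0.003,0,0],[-0.002,0,0],[0,0,0]],"turn":[0,0,0],"jaw":[0,0,0]}'
python3 - <<'E'
from meas import *
import pickle
c=shot('side'); pickle.dump(c,open('s2.pkl','wb')); p=c['pixels'].astype(int)
for v in range(205,219): print(v,' '.join('%3d/%3d'%(p[v,x,0],p[v,x,1]) for x in range(232,266,2)))
a=np.radians(14.7); d=np.array([np.cos(a),np.sin(a),0]); C=np.array([.5425,.1535,.13])
print(proj(c,[C-d*.02,C-d*.043,C-d*.066,C+d*.032]))
E
```

```text
time: 23.1
eef_pos: [0.5034, 0.1427, 0.1165]
orientation: [-3.141, -0.012, -2.884]
ft_force: [-14.4, -3.0, 5.7]
grip_width: 0.175
gripper_force: 60.0
205 155/122 162/124 164/129 158/124 141/115 117/114  63/ 62 104/101 113/108 103/101 113/110 110/107 122/118 110/110 117/113 142/118 158/123
206 156/124 161/125 161/126 159/124 131/123 133/129  76/ 76 145/141 143/139 126/123 145/141 123/120 146/143  95/ 93  81/ 80 140/116 156/123
207 156/124 162/128 156/123 153/121 126/122 138/136 127/122 140/138 144/140 144/138 145/141 143/139 145/143 125/123 123/118 145/119 156/124
208 148/114 151/119 129/104 125/ 96 115/113 151/149 137/132 135/132 142/133 139/134 138/136 143/139 145/142 144/141 136/132 149/121 141/109
209  99/ 81  88/ 70  61/ 52  81/ 24 123/109 146/146 129/128  96/ 92 127/ 97 125/102 122/119 130/128 131/127 133/126 139/131 154/125 140/111
210  53/ 46  29/ 27  47/ 46  58/ 47  85/ 84 128/129 114/114  50/ 52 114/ 34 162/ 39 117/115  79/ 77  77/ 56  77/ 15 116/ 93 145/117 140/112
211  19/ 20  38/ 36 101/ 99  83/ 84  53/ 55  90/ 93  79/ 80  43/ 46 144/ 28 185/ 52 118/116  85/ 82  81/ 55  8
[... 426 characters left out ...]
 77/ 60 143/120 131/112
215  62/ 64  65/ 64 122/106  80/ 69  47/ 50  43/ 46  40/ 46  32/ 31  50/ 43  72/ 60 136/135  85/ 82  61/ 59  15/ 21  48/ 38 138/115 131/109
216  65/ 61  63/ 69  79/ 82  53/ 51  45/ 48  46/ 47  42/ 43  34/ 36  39/ 36  52/ 48 127/122  78/ 77  60/ 59  11/ 19  10/  8  99/ 83 123/104
217 107/ 92  62/ 62  68/ 70  46/ 47  42/ 49  36/ 40  42/ 46  32/ 31  25/ 26  26/ 28  50/ 51  59/ 55  59/ 52  40/ 36   4/  4  53/ 43  76/ 64
218 140/116 103/ 88  52/ 48  57/ 58  27/ 25  17/ 15  30/ 35  33/ 36  39/ 41  39/ 38  44/ 44  56/ 49  74/ 61  57/ 48   6/  2  46/ 38  75/ 59
[[248.73110864 211.23361388]
 [254.73799946 211.53097567]
 [260.75647073 211.82837227]
 [235.19572534 210.56159666]]
```

The side pixels show the red handle against the hub and the tip out on the far side, so the pin is home. I'll relieve the push, release and retreat upward.

```bash
python3 -m inch '{"linear":[[0.003,0,0],[0,0,0],[0,0,0],[0,0,0],[0,0,0],[0,0,-0.03],[0,0,-0.045],[0,0,-0.045],[0,0,-0.045],[0,0,0]],"turn":[0,0,0,0,0,0,0,0,0,0],"jaw":[0,0.5,0.5,0.5,0.5,0.5,0.5,0.5,0.5,0.5]}'
python3 - <<'E'
from meas import *
T=tool(); Ti=np.linalg.inv(T); c=shot('wrist'); print(T[:3,3])
for a,ce,v,L in red(c,(200,60,300,330)):
    A=onz(c,ce-v*L/2,.135);B=onz(c,ce+v*L/2,.135); d=B-A; print(a,ce.round(1),onz(c,ce,.135)[:2].round(4),onz(c,ce,.162)[:2].round(4),np.linalg.norm(d).round(4),np.degrees(np.arctan2(d[1],d[0])).round(1),A.round(4),B.round(4))
E
```

```text
time: 24.15
eef_pos: [0.5095, 0.1445, 0.2885]
orientation: [3.14, 0.01, -2.885]
ft_force: [0.1, -0.1, -0.1]
grip_width: 0.498
gripper_force: 0.0
[0.50949221 0.14446979 0.28847191]
526 [251.  167.6] [0.4992 0.1452] [0.4935 0.1435] 0.0451 14.0 [0.4778 0.1399 0.135 ] [0.5215 0.1507 0.135 ]
17 [249.7 193.4] [0.528  0.1513] [0.5198 0.1491] 0.0058 19.9 [0.5253 0.1503 0.135 ] [0.5307 0.1522 0.135 ]
17 [250. 215.] [0.553  0.1582] [0.5428 0.1554] 0.0208 14.7 [0.5431 0.1555 0.135 ] [0.5632 0.1608 0.135 ]
```

```bash
python3 -c "
from plant import bot
print(bot.close_job())"
```

```text
the job is handed in; nothing more can be done
None
```

The handwheel is wound down and lined up, the lock pin is through hub and column with its shoulder at the hub, and the gripper is clear of everything. I handed the job in at about 24 s; it returned no verdict, and I did not re-measure the jars or other bystanders afterwards.

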